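# Swing the bearing plate against the fixture stop and clamp it

## Robot

A 6-joint arm with a two-finger parallel gripper is mounted at the origin on the work surface. World frame = base frame: x ahead of the robot, y to its left, z up, the work surface at z = 0. Lengths are in mm, angles in degrees, forces in N, time in s.
With the tool pointing down it reaches from about 300 to 850 mm from the base axis. Payload 4.2 kg.
Tool frame: the origin (TCP) lies on the centre line of the jaws, within the pads' length; the fingertips stand 11 mm ahead of it and the grasp point (between the pads) lies 8 mm behind it; z points along the fingers, y is the line along which they close (so a half turn about z gives the same grasp; the last joint's range is limited). The gripper opens to 91 mm and grips with 3 to 60 N. Pads are 32 mm wide; open, the fingers measure 118 mm over their backs; the gripper's body (76 mm by 178 mm) begins 60 mm behind the grasp point.
Start: joints at [-66.062, 18.312, 89.639, -0, 72.044, -1.146], TCP at [243.775, -520.784, 224.976] pointing down, gripper open.
Joint ranges: [-177.97, 177.97], [-48.28, 115.42], [12.27, 149.76], [-77.06, 257.06], [2.81, 150.46], [-146.56, 146.56]. Speed limits (degrees/s): [147.25, 147.25, 180, 180, 180, 180].

## Interface

Orientations are given as [roll, pitch, yaw] about the fixed x, y, z axes, in that order (R = Rz(yaw) Ry(pitch) Rx(roll)).
In Python, from workcell import env, grab_frame, camera_model, models gives the robot as it stands.
- The arm moves only by the shell command python3 -m crank 'ROWS' [FORCE]. ROWS is text: rows parted by semicolons, each of 7 numbers parted by spaces: the closure, from -1 (fully open) to 1 (shut), so that 0 is half open, then the shift along the tool's x, y, z in mm, then the turn, a rotation vector about the tool's x, y, z in degrees. A call has 1 to 10 rows; each row shifts and turns the commanded pose from where the row before left it, along the tool's axes as they then stand; what a row does not reach is not made up. A row lasts 1/8 s, in which the tool goes at most 62.5 mm and 10.7 degrees, less where a joint would pass 70% of its speed; a pose out of reach is approached as far as the arm can. A call is refused whole if a number of a shift passes 62.5 or a number of a turn 10.7, either way. A call with a gripper value outside its range is refused whole. The fingers move at their own pace and stop on an object; FORCE is the grip in N (left out, the last holds). Time passes only in rows, so rows that do not move let the fingers close. It gives the time, the measured TCP pose, the force, the opening and the grip force at its end, in the units of the state.
- env.state(): the state, without advancing time (a new reading comes with each control period).
- grab_frame(name): name is "side" or "top" or "wrist"; returns the picture (480x640x3 uint8, blue, green, red); there is no depth.
- camera_model(name): a dict with "K" (3x3 intrinsics, pixels), "R" (3x3) and "t" (3): a world point X has camera coordinates R X + t; the wrist camera has in their place "mount" (4x4, takes a point from camera to tool coordinates, whose origin is the TCP and whose axes are the flange's). Camera axes: x right, y down, z forward; pixel columns grow to the right and rows downward; lengths in mm; the calibration is good to about 2 mm. The wrist camera is an equidistant fisheye: a pixel r from the principal point sees the ray r / f radians off the axis. A picture is of the moment at which its call begins: read the wrist's pose just before it. camera_model takes no time and is no camera call.
- env.job_done(): hands the job in; it is judged then, once.
Trained networks look in the newest picture that a camera, given by its name, has taken for a name from the list of things; names that differ only in an ending like _2 or _b are one class to them, and where a whole thing is asked for, a point or a joint stands for the part that bears it (a point fixed in the world has none). Each returns a list of dicts, best first, with "p" (0 to 1); they miss things now and then, are a little off and sometimes report something else, mostly with a low value. They report only what shows in the picture. A call takes as long as a camera call.
- models.search_frame(name, camera): "point" ([x, y, z] in mm, in world coordinates, good to about 4 mm: the middle of the surface that is visible of it).
The state is a dict: "time_s": time; "qpos": joint angles; "qvel": joint speeds; "effort": joint torques, N m; "ee_pos": TCP position; "ee_rot": TCP orientation; "force": force on the tool from outside, world axes, zero at the start; "torque": the same for the moment, N m; "gripper_width": finger opening in mm; "gripper_force": force on a finger pad.
Only numpy, scipy, OpenCV 4.12 (cv2) and the standard library are available. Lean on these libraries where they do the work, as an engineer would, in place of code of your own. Each camera call takes 0.05 s, during which the arm holds its last target. There are 200 camera calls.

## Task

The aluminium plate lies loose on the drilling fixture with its small corner bore over the fixed locating pin. Swing it round on that pin until its long edge beds against the nose of the stop screw, press it home there with firm finger pressure (about 8 N; more than 12 N would shift the stop's setting), then close the toggle clamp fully so that its pad holds the plate in that position. Leave the other things on the fixture and the bench where they are.

Things in the scene. Friction and masses are not known exactly. Their poses are not given: they have to be found in the camera images.
- plate: Workpiece: loose flat aluminium plate 110 x 170 x 14 mm, 0.45 to 0.85 kg. Origin: centre of its 17.5 mm bore, at the underside. Own frame (x short side, y long side, z up): reaches x = -80 to +30 mm, y = -145 to +25 mm; 47 mm bearing bore at (-25, -75). The bore sits on the locating pin, so it only turns; it starts turned 0.30 to 0.65 rad clockwise from above of the fixture's axes.
- plate_corner (a point): The plate's free corner farthest from the pin, at (-80, -145) mm in the plate's frame, half-way up its thickness. Axes as the plate's. Push the x = -80 mm edge near here, in the plate's +x direction (the plate turns counter-clockwise) to bring its x = +30 mm edge to the stop. Sliding friction resists by some 1 to 4 N, not known beforehand.
- fixture: Fixture fixed to the bench: dark steel base plate 240 x 350 x 20 mm. Origin: on the locating pin's axis, at the base's underside (bench height). Axes: x, y along its short and long sides, z up; it reaches x = -140 to +100 mm, y = -190 to +160 mm, top at z = 20 mm (the plate lies on it). The 16 mm pin stands to z = 46 mm.
- stop_block: Steel block 26 x 36 x 32 mm on the fixture. Origin: centre of its underside; axes as the fixture's. Along x, 7 mm above its underside, runs a 10 mm stop screw, ball nose (stop_screw_c0, r 5 mm) towards -x. Its tip stands 28 to 52 mm from the block's centre, as last set, not measured: the plate's final heading (within 0.12 rad of the fixture's) must be felt. The screw is rigid; limit 12 N.
- clamp_handle (a joint): Handle of the horizontal toggle clamp, rad: 0 = open (raised 0.87 rad above level), 0.90 = fully closed (level, hard end stop just past dead centre, where it locks). Closed by pressing the handle down and back about its hinge, towards fixture +y. The arm with its pad comes down with it, fast at first, slowly at the end. It stays where it is left; at the grip it takes 1 to 8 N.
- clamp_grip (a point): Where to press the clamp's handle: top of its black sleeve (round, 18 mm thick, 63 mm long), 85 mm from the handle's hinge and about 30 mm short of the sleeve's end. Its y axis points along the handle outwards, its z axis out of the handle's upper side (press along -z), x along the hinge.
- clamp_hinge (a point): Hinge axis of the clamp's handle (along the fixture's x), 88 mm above the bench, at fixture (10, 115) mm. Axes as the fixture's. Closed, the handle lies level from here along +y.
- clamp_arm: Arm of the toggle clamp: steel bar about 110 mm long with a sprung rubber pad (15 mm) at its end, hinged along fixture x at fixture (10, 72, 72) mm (its origin). Open, it stands raised 1.0 rad, its end about 0.16 m above the bench; closed, it lies level along fixture -y, the pad bearing on the plate's top at fixture (10, -26) mm with about 7 N.
- sleeve1: Bystander: hexagonal steel sleeve 31 mm across corners, 32 mm high, standing on the fixture base between stop and clamp. Origin: centre of its underside.
- sleeve2: Bystander: another such sleeve, standing on the fixture base beside the clamp.
- sleeve3: Bystander: another such sleeve, standing on the bench.
- wrench: Bystander: open-ended wrench 190 mm long, lying on the bench on the right.
- caliper: Bystander: calliper 200 mm long, lying on the bench on the right.
- deburrer: Bystander: deburring tool 160 mm long, lying on the bench on the left.
- tray: Bystander: empty steel tray 100 x 140 x 30 mm on the bench on the left.

How it is judged (in metres and radians):
On the way, in this order (a step that is already met when the one before it is completed fails the run):
1. the plate is pressed against the stop screw with more than 4 N for 0.3 s, the clamp still open (contact force between plate and stop_block above 4 N and value of joint clamp_handle below 0.3 rad), for 0.3 s.
2. the toggle clamp is fully closed and its pad bears on the plate with more than 3 N (value of joint clamp_handle above 0.8 rad and contact force between plate and clamp_arm above 3 N), for 0.2 s.
At the end, for the whole second after the job is handed in: The plate lies flat on the fixture with its bore on the pin, its long edge within 1.5 mm of the stop screw's nose, held by the closed toggle clamp (handle beyond 0.80 rad, pad bearing on the plate with more than 3 N), at rest (all of step 2 and x of stop_screw_c0 in the frame of plate below 0.0365 m and horizontal distance between plate and fixture below 0.003 m and angle between plate's own z axis and vertical below 0.03 rad and linear speed of plate below 0.01 m/s); the robot touches nothing.
It fails at once if the plate is rammed or forced against the stop screw with more than 12 N (contact force between plate and stop_block above 12 N).
It fails at once if one of the other things (sleeves, wrench, calliper, deburring tool, tray) is moved more than 15 mm (distance of any of sleeve1, sleeve2, sleeve3, wrench, caliper, deburrer, tray from where it was at the start of the episode above 0.015 m).
It also fails if it takes over 70 s, if anything falls off the work surface, if the arm or the gripper's body presses on something with over 40 N, if the wrist force passes 120 N, or if a joint passes its speed limit or range.

## Working session

There is one attempt and no reset: what is moved stays moved. The work goes in short steps, Python scripts to look and compute and a shell command to move; the robot and the scene stay as the last step left them, time stands still between calls to the robot, and variables do not carry over. Pictures are saved under pics/ and viewed, at most 10 in all, crops included, and the job is handed in when it is done.

```bash
mkdir -p pics; python3 - <<'E'
from workcell import env, grab_frame, camera_model, models
import cv2
s=env.state();print(s['ee_pos'],s['ee_rot'],s['force'],s['gripper_width'],s['time_s'])
for c in("top","side"):
    im=grab_frame(c);cv2.imwrite(f"pics/{c}0.png",im)
    for n in("plate","plate_corner","fixture","stop_block","clamp_grip","clamp_hinge","clamp_arm","sleeve1","clamp_handle"):
        print(c,n,[([round(float(v)) for v in d['point']],round(d['p'],2)) for d in models.search_frame(n,c)][:3])
E
```

```text
[ 243.57362765 -520.32841119  224.10480962] [-1.79897390e+02 -2.23053407e-03  2.50827238e+01] [-0.33036351 -0.05461352  0.21530917] 91.55450251096316 0.0
top plate [([544, -68, 33], 0.96)]
top plate_corner [([544, -70, 37], 0.89)]
top fixture [([588, -23, 19], 0.8)]
top stop_block [([665, -145, 51], 0.66), ([429, 425, 24], 0.22)]
top clamp_grip [([604, 120, 140], 0.77)]
top clamp_hinge [([593, -23, 21], 0.79)]
top clamp_arm [([604, 4, 137], 0.78), ([678, -419, 9], 0.49)]
top sleeve1 [([672, -81, 53], 0.5), ([671, 74, 50], 0.47)]
top clamp_handle [([604, 116, 137], 0.84)]
side plate [([542, -60, 36], 0.77)]
side plate_corner [([544, -62, 37], 0.81), ([580, 18, 22], 0.35), ([667, 91, 39], 0.27)]
side fixture [([578, 24, 18], 0.79), ([393, -426, 5], 0.67)]
side stop_block [([668, 89, 38], 0.18)]
side clamp_grip [([603, 127, 145], 0.73)]
side clamp_hinge [([579, 17, 21], 0.97)]
side clamp_arm [([604, 11, 131], 0.64)]
side sleeve1 [([541, -62, 33], 0.71), ([337, -344, 24], 0.66), ([666, 93, 41], 0.58)]
side clamp_handle [([601, 128, 142], 0.65)]
```

View pics/top0.png

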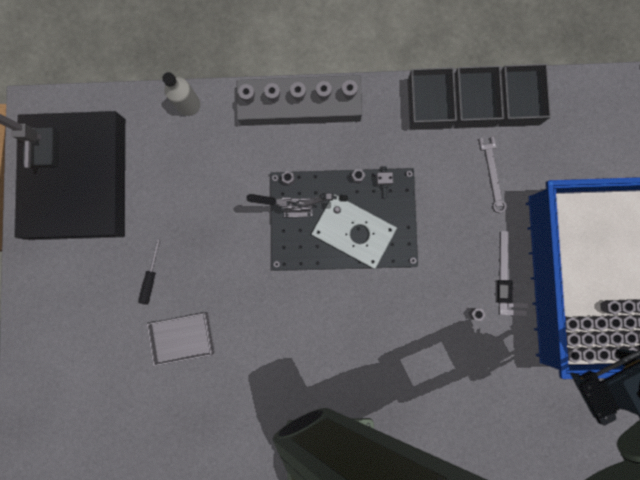

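View pics/side0.png

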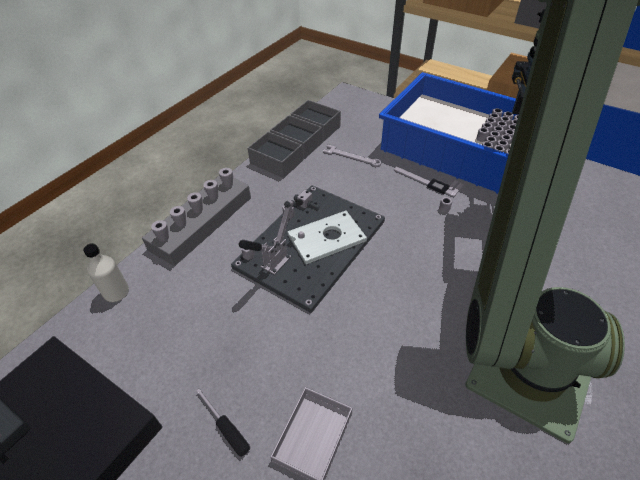

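The top view (world +x up, +y left) shows the fixture with corners near (271,172), (415,168), (417,267), (271,270). The plate's corners are near (335,197), (396,229), (376,268) and (312,236), and the pin is at about (337,209). The clamp is open with its handle at (262,199), and the stop block is at (385,178).

```bash
cat > h.py <<'E'
from workcell import env, grab_frame, camera_model, models
import numpy as np, cv2
def ray(c,u,v,z):
    m=camera_model(c);K,R,t=(np.array(m[k],float) for k in("K","R","t"))
    d=R.T@np.linalg.solve(K,[u,v,1]);o=-R.T@t.ravel()
    return o+d*(z-o[2])/d[2]
E
python3 - <<'E'
from h import *
im=cv2.imread('pics/top0.png')
g=cv2.cvtColor(im,cv2.COLOR_BGR2GRAY)
# plate
m=np.zeros_like(g);m[190:275,305:405]=(g[190:275,305:405]>165)
n,l,st,ce=cv2.connectedComponentsWithStats(m)
k=1+st[1:,4].argmax();c=cv2.findContours((l==k).astype('uint8'),0,2)[0][0]
r=cv2.minAreaRect(c);b=cv2.boxPoints(r)
print('plate box px',b.round(1).tolist());
for p in b: print(ray('top',*p,34).round(1))
for p in [(271,172),(413,168),(417,267),(271,270)]: print('fx',ray('top',*p,20).round(1))
print('pin',ray('top',337,209,46).round(1), 'stop',ray('top',385,177,52).round(1))
cv2.imwrite('pics/c1.png',cv2.resize(im[155:285,230:430],None,fx=4,fy=4,interpolation=2))
m=camera_model('wrist');print(m)
E
```

```text
plate box px [[312.29998779296875, 233.5], [333.70001220703125, 194.10000610351562], [395.79998779296875, 228.0], [374.29998779296875, 267.29998779296875]]
[540.6  27.1  34. ]
[633.6 -26.9  34. ]
[ 547.7 -171.1   34. ]
[ 456.  -116.7   34. ]
fx [695.8 123.8  20. ]
fx [ 693.8 -221.    20. ]
fx [ 454.2 -219.4   20. ]
fx [457.4 128.8  20. ]
pin [595.6 -33.2  46. ] stop [ 667.1 -148.4   52. ]
{'K': array([[371.64829954,   0.        , 318.73534586],
       [  0.        , 371.64829954, 240.12437606],
       [  0.        ,   0.        ,   1.        ]]), 'mount': array([[-6.36678795e-04, -9.54524972e-01, -2.98130294e-01,
         8.42873638e+01],
       [ 9.99999559e-01, -8.13528540e-04,  4.69106279e-04,
         7.20617323e-01],
       [-6.90311161e-04, -2.98129864e-01,  9.54525069e-01,
        -1.59405926e+02],
       [ 0.00000000e+00,  0.00000000e+00,  0.00000000e+00,
         1.00000000e+00]])}
```

View pics/c1.png

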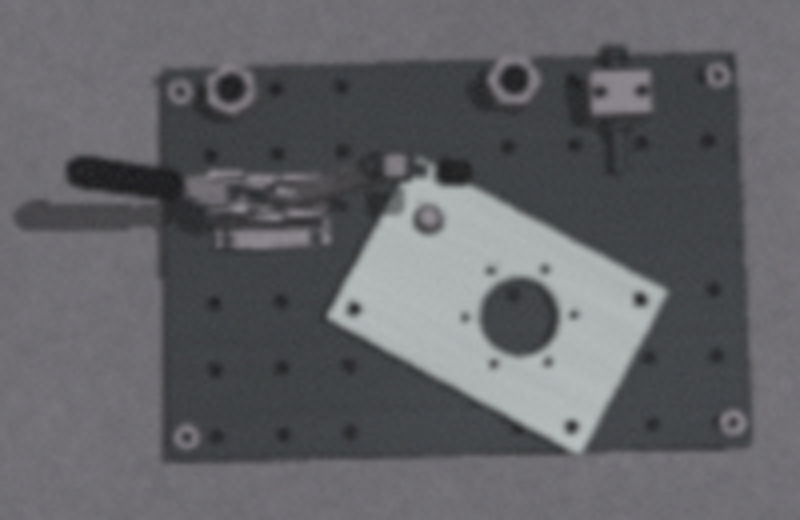

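Crop: fixture axes are parallel to the world within 0.5°. The pin is at world (595,-33), which is what both the fixture edges and the pin pixel give. The plate is at about -30°, and the stop screw points towards -x at y≈-148. I'll approach with closed fingers at yaw 0.

```bash
python3 -m crank '1 0 0 0 0 0 8.36; 1 0 0 0 0 0 8.36; 1 0 0 0 0 0 8.36' 10; python3 -m crank '1 23.5 -55 8 0 0 0;1 23.5 -55 8 0 0 0;1 23.5 -55 8 0 0 0;1 23.5 -55 8 0 0 0;1 23.5 -55 8 0 0 0;1 23.5 -55 8 0 0 0;1 23.5 -55 8 0 0 0;1 23.5 -55 8 0 0 0;1 0 0 0 0 0 0;1 0 0 0 0 0 0'
python3 - <<'E'
from h import *
s=env.state();print(s['ee_pos'],s['ee_rot'],s['force'],s['time_s'],s['gripper_width'])
cv2.imwrite('pics/w1.png',grab_frame('wrist'))
E
```

```text
time_s: 1.38
ee_pos: [243.8, -520.8, 225.0]
ee_rot: [180.0, -0.0, -0.3]
force: [0.1, 0.1, 0.1]
gripper_width: 64.2
gripper_force: 0.0
time_s: 2.62
ee_pos: [431.7, -80.9, 161.0]
ee_rot: [180.0, 0.0, 0.1]
force: [-0.8, -0.2, -0.2]
gripper_width: 0.8
gripper_force: 0.0
[431.66375903 -80.91985    161.01059203] [1.79967029e+02 9.28686700e-03 6.18415238e-02] [-0.83051607 -0.23310271 -0.21410678] 2.625 0.7962339539013569
```

View pics/w1.png

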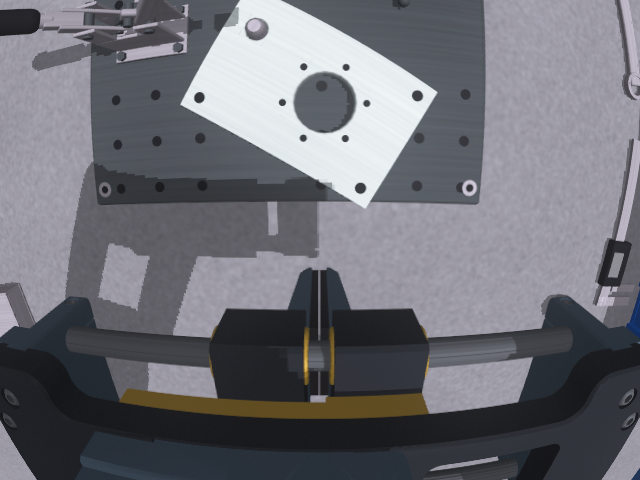

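The wrist view shows the fingers at about (319,275), the plate's free corner at (366,207) and the pin at (256,28). I'll check both points by projection while moving down.

```bash
python3 - <<'E'
from h import *
s=env.state();m=camera_model('wrist');K=m['K'];M=m['mount']
from scipy.spatial.transform import Rotation as Ro
R=Ro.from_euler('xyz',s['ee_rot'],degrees=True).as_matrix()
def w(u,v,z):
    d=np.array([u-K[0,2],v-K[1,2]]);r=np.hypot(*d);a=r/K[0,0]
    c=np.r_[d/r*np.sin(a),np.cos(a)]
    D=R@M[:3,:3]@c;o=R@M[:3,3]+s['ee_pos'];return (o+D*(z-o[2])/D[2]).round(1)
print('corner',w(366,207,34),'left corner',w(181,103,34),'right',w(437,94,34),'pin',w(256,28,46),'fixture',w(98,203,20),w(478,203,20))
E
python3 -m crank '1 0 0 60 0 0 0;1 0 0 50 0 0 0;1 0 0 14 0 0 0;1 0 0 0 0 0 0;1 0 0 0 0 0 0'
```

```text
corner [ 454.2 -120.1   34. ] left corner [540.4  26.   34. ] right [ 546. -175.   34.] pin [593.2 -36.9  46. ] fixture [459.1 123.1  20. ] [ 456.3 -222.5   20. ]
time_s: 3.3
ee_pos: [432.5, -81.9, 37.8]
ee_rot: [180.0, -0.1, -0.1]
force: [-0.2, -0.2, -0.1]
gripper_width: 0.9
gripper_force: 0.0
```

```bash
python3 -m crank '1 1.4 1.5 1 0 0 0;1 1.4 1.5 0 0 0 0;1 1.4 1.5 0 0 0 0;1 1.4 1.5 0 0 0 0;1 1.4 1.5 0 0 0 0;1 1.4 1.5 0 0 0 0;1 1.4 1.5 0 0 0 0;1 1.4 1.5 0 0 0 0;1 1.4 1.5 0 0 0 0;1 1.4 1.5 0 0 0 0'; python3 -m crank '1 1.4 1.5 0 0 0 0;1 1.4 1.5 0 0 0 0;1 1.4 1.5 0 0 0 0;1 1.4 1.5 0 0 0 0;1 1.4 1.5 0 0 0 0;1 1.4 1.5 0 0 0 0;1 1.4 1.5 0 0 0 0;1 1.4 1.5 0 0 0 0'
```

```text
time_s: 4.55
ee_pos: [445.0, -95.4, 35.8]
ee_rot: [-179.9, 0.1, -0.0]
force: [-1.7, 2.3, 1.2]
gripper_width: 0.6
gripper_force: 1.4
time_s: 5.55
ee_pos: [453.6, -107.3, 35.6]
ee_rot: [-179.9, 0.4, 0.0]
force: [-9.2, 2.6, 7.4]
gripper_width: 0.5
gripper_force: 4.9
```

```bash
python3 - <<'E'
from h import *
s=env.state();print(s['ee_pos'],s['force'],s['torque'])
a=grab_frame('wrist')[150:400,200:480];b=grab_frame('side')[160:330,220:420]
a=cv2.resize(a,(560,500));b=cv2.resize(b,None,fx=3.5,fy=3.5,interpolation=2)
cv2.imwrite('pics/w2.png',a);cv2.imwrite('pics/s2.png',b)
E
```

```text
[ 453.63772106 -107.3036627    35.57000957] [-9.19410501  2.57473437  7.43082792] [ 0.29745221  1.65319033 -0.09084401]
```

View pics/w2.png

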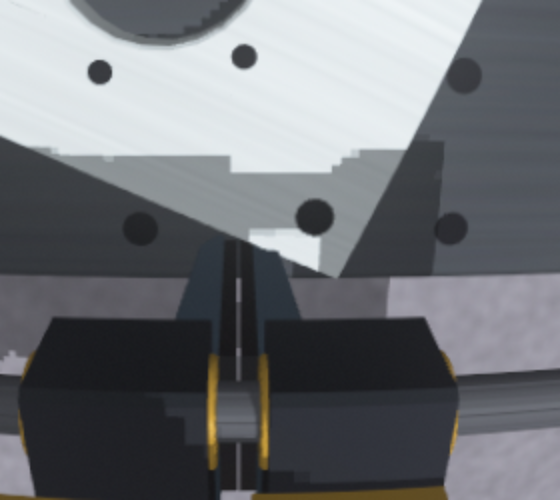

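View pics/s2.png

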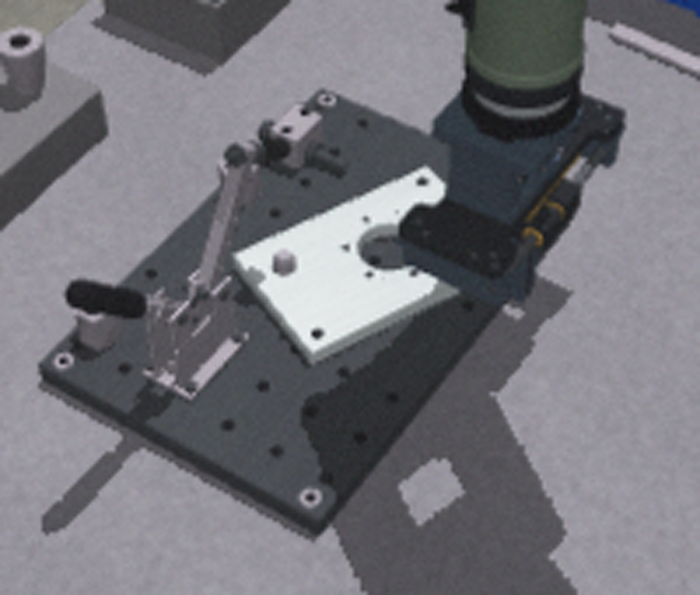

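The fingers bear on the plate edge about 30 mm from the corner, and the plate has begun to turn. The upward force suggests the tips rub on the base, so I'll back off, raise by 3 mm and try again.

```bash
python3 -m crank '1 -3 0 0 0 0 0;1 -3 -1 0 0 0 0;1 0 0 0 0 0 0'; python3 -m crank '1 0 0 -3 0 0 0;1 0 0 0 0 0 0;1 0 0 0 0 0 0';python3 -m crank '1 1.4 1 0 0 0 0;1 1.4 1 0 0 0 0;1 1.4 1 0 0 0 0;1 0 0 0 0 0 0'; python3 -m crank '1 1.4 1.3 0 0 0 0;1 1.4 1.3 0 0 0 0;1 1.4 1.3 0 0 0 0;1 1.4 1.3 0 0 0 0'
```

```text
time_s: 6.02
ee_pos: [452.1, -107.2, 36.2]
ee_rot: [179.9, -0.2, 0.0]
force: [0.8, 0.5, -0.4]
gripper_width: 0.5
gripper_force: 0.0
time_s: 6.4
ee_pos: [451.2, -106.9, 39.0]
ee_rot: [180.0, -0.0, 0.0]
force: [0.6, 0.4, -0.9]
gripper_width: 0.5
gripper_force: 0.0
time_s: 6.9
ee_pos: [454.1, -109.5, 38.7]
ee_rot: [-180.0, 0.1, 0.0]
force: [-3.3, 2.9, 2.6]
gripper_width: 0.3
gripper_force: 2.0
time_s: 7.4
ee_pos: [458.6, -114.9, 38.6]
ee_rot: [-180.0, 0.3, 0.0]
force: [-8.2, 0.7, 5.3]
gripper_width: 0.4
gripper_force: 3.9
```

Tool and plate grip each other by friction as the arm sags under load, so I'll relieve it with a small upward command.

```bash
python3 -m crank '1 0 0 -1 0 0 0;1 0 0 -1 0 0 0;1 0 0 0 0 0 0';python3 -m crank '1 1.4 1.4 0 0 0 0;1 1.4 1.4 0 0 0 0;1 1.4 1.4 0 0 0 0;1 1.4 1.4 0 0 0 0'; python3 -m crank '1 1.4 1.4 0 0 0 0;1 1.4 1.4 0 0 0 0;1 1.4 1.4 0 0 0 0;1 1.4 1.4 0 0 0 0'
```

```text
time_s: 7.78
ee_pos: [460.9, -115.2, 40.9]
ee_rot: [180.0, -0.0, 0.0]
force: [-3.2, 0.4, -1.0]
gripper_width: 0.6
gripper_force: 1.3
time_s: 8.28
ee_pos: [465.7, -120.8, 40.8]
ee_rot: [180.0, 0.1, 0.0]
force: [-5.8, -1.0, 0.4]
gripper_width: 0.3
gripper_force: 2.5
time_s: 8.78
ee_pos: [470.9, -126.5, 40.7]
ee_rot: [180.0, 0.1, 0.0]
force: [-6.7, -2.3, -0.3]
gripper_width: 0.7
gripper_force: 2.9
```

```bash
python3 -m crank '1 1.3 0.9 0 0 0 0;1 1.3 0.9 0 0 0 0;1 1.3 0.9 0 0 0 0;1 1.3 .9 0 0 0 0;1 0.8 0.6 0 0 0 0'
python3 - <<'E'
from h import *
im=grab_frame('top');g=cv2.cvtColor(im,cv2.COLOR_BGR2GRAY)
cv2.imwrite('pics/t3.png',cv2.resize(im[155:285,230:430],None,fx=4,fy=4,interpolation=2))
E
```

```text
time_s: 9.4
ee_pos: [475.3, -130.8, 40.6]
ee_rot: [180.0, 0.3, 0.1]
force: [-11.0, -3.5, 2.6]
gripper_width: 0.6
gripper_force: 4.7
```

View pics/t3.png

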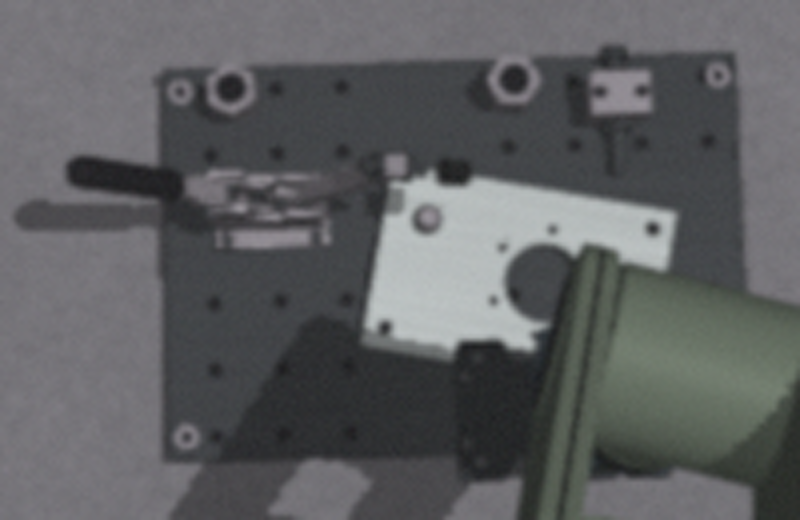

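The plate is at about -11°, its edge still some 15 mm short of the nose. I'll check the force when settled.

```bash
python3 -m crank '1 0 0 -1 0 0 0;1 0 0 0 0 0 0'; python3 -m crank '1 0 -1 0 0 0 0;1 0 0 0 0 0 0'; python3 -m crank '1 0.7 0 0 0 0 0;1 0.7 0 0 0 0 0';python3 -m crank '1 0.7 0 0 0 0 0;1 0.7 0 0 0 0 0'
```

```text
time_s: 9.7
ee_pos: [478.1, -130.8, 42.0]
ee_rot: [180.0, -0.0, 0.0]
force: [-3.4, -1.8, -0.6]
gripper_width: 0.7
gripper_force: 1.9
time_s: 9.95
ee_pos: [478.3, -129.5, 42.1]
ee_rot: [180.0, -0.0, 0.0]
force: [-3.4, -1.2, 1.0]
gripper_width: 0.7
gripper_force: 1.7
time_s: 10.2
ee_pos: [478.5, -129.4, 41.9]
ee_rot: [180.0, 0.1, 0.0]
force: [-7.2, -3.0, 2.0]
gripper_width: 0.4
gripper_force: 3.1
time_s: 10.45
ee_pos: [478.8, -129.4, 41.8]
ee_rot: [180.0, 0.3, 0.0]
force: [-8.7, -3.9, 3.8]
gripper_width: 0.6
gripper_force: 4.4
```

```bash
python3 -m crank '1 0 1.2 -.5 0 0 0;1 0 1.2 -.5 0 0 0;1 0 0 0 0 0 0'; python3 -m crank '1 0.4 0.5 0 0 0 0;1 0.4 0.5 0 0 0 0;1 0.4 .5 0 0 0 0'; python3 -m crank '1 0.4 .5 0 0 0 0;1 0.4 .5 0 0 0 0;1 0.4 .5 0 0 0 0'
```

```text
time_s: 10.82
ee_pos: [481.4, -131.7, 43.0]
ee_rot: [180.0, -0.1, -0.0]
force: [-2.4, -1.3, -0.4]
gripper_width: 0.6
gripper_force: 1.1
time_s: 11.2
ee_pos: [482.4, -133.2, 43.1]
ee_rot: [-180.0, -0.0, -0.0]
force: [-2.5, 1.4, -0.4]
gripper_width: 0.4
gripper_force: 0.9
time_s: 11.58
ee_pos: [483.3, -134.7, 43.0]
ee_rot: [-180.0, -0.0, -0.0]
force: [-1.8, 0.9, 0.1]
gripper_width: 0.0
gripper_force: 1.0
```

Now it slides freely at about 2.3 N. The tips overlap the plate by only 2 mm, so I'll back off, lower and continue slowly.

```bash
python3 -m crank '1 -3 0 0 0 0 0;1 0 0 5 0 0 0;1 0 0 0 0 0 0'; python3 -m crank '1 1 0 0 0 0 0;1 1 0 0 0 0 0;1 1 0 0 0 0 0;1 .5 .5 0 0 0 0;1 .5 .5 0 0 0 0;1 .5 .5 0 0 0 0';  python3 -m crank '1 0.5 .5 0 0 0 0;1 0.5 .5 -.2 0 0 0;1 0.5 .5 0 0 0 0;1 .5 .5 -.2 0 0 0'
```

```text
time_s: 11.95
ee_pos: [480.3, -134.9, 37.7]
ee_rot: [180.0, -0.0, 0.0]
force: [0.3, 0.2, 0.1]
gripper_width: 0.3
gripper_force: 0.0
time_s: 12.7
ee_pos: [483.8, -135.9, 37.8]
ee_rot: [-180.0, 0.1, 0.0]
force: [-3.9, 1.4, 1.5]
gripper_width: 0.2
gripper_force: 1.8
time_s: 13.2
ee_pos: [486.9, -138.4, 38.2]
ee_rot: [180.0, -0.0, 0.0]
force: [-1.0, -0.1, -1.7]
gripper_width: 0.4
gripper_force: 0.9
```

```bash
python3 -m crank '1 0.5 .4 0 0 0 0;1 0.5 .4 -.1 0 0 0;1 0.5 .4 0 0 0 0;1 .5 .4 0 0 0 0'; python3 -m crank '1 0.5 .4 0 0 0 0;1 0.5 .4 0 0 0 0;1 0.5 .4 0 0 0 0;1 .5 .4 0 0 0 0'
```

```text
time_s: 13.7
ee_pos: [488.7, -139.9, 38.5]
ee_rot: [180.0, -0.0, 0.0]
force: [-1.6, 0.9, -1.1]
gripper_width: 0.6
gripper_force: 0.9
time_s: 14.2
ee_pos: [490.7, -141.5, 38.5]
ee_rot: [180.0, -0.0, 0.0]
force: [-2.2, -0.1, -2.1]
gripper_width: 0.5
gripper_force: 0.9
```

```bash
python3 -m crank '1 0.4 .3 .3 0 0 0;1 0.4 .3 0 0 0 0;1 0.4 .3 0 0 0 0;1 .4 .3 0 0 0 0'; python3 -m crank '1 0.4 .3 0 0 0 0;1 0.4 .3 0 0 0 0;1 0.4 .3 0 0 0 0'
```

```text
time_s: 14.7
ee_pos: [492.0, -142.6, 38.2]
ee_rot: [-180.0, 0.0, 0.0]
force: [-3.9, 2.0, 2.5]
gripper_width: 0.6
gripper_force: 2.0
time_s: 15.08
ee_pos: [492.4, -143.1, 38.0]
ee_rot: [-179.9, 0.1, -0.0]
force: [-5.9, 2.9, 3.7]
gripper_width: 0.3
gripper_force: 3.0
```

```bash
python3 -m crank '1 0.4 .3 0 0 0 0;1 0.4 .3 0 0 0 0;1 0.4 .3 0 0 0 0'
```

```text
time_s: 15.45
ee_pos: [492.6, -143.6, 37.8]
ee_rot: [-179.9, 0.3, -0.0]
force: [-7.6, 3.8, 4.9]
gripper_width: 0.6
gripper_force: 3.8
```

```bash
python3 - <<'E'
from h import *
a=grab_frame('wrist');print(env.state()['force'])
cv2.imwrite('pics/w4.png',cv2.resize(a[20:270,220:520],None,fx=2.4,fy=2.4,interpolation=2))
E
```

```text
[-8.22531583  3.15845524  5.29389806]
```

View pics/w4.png

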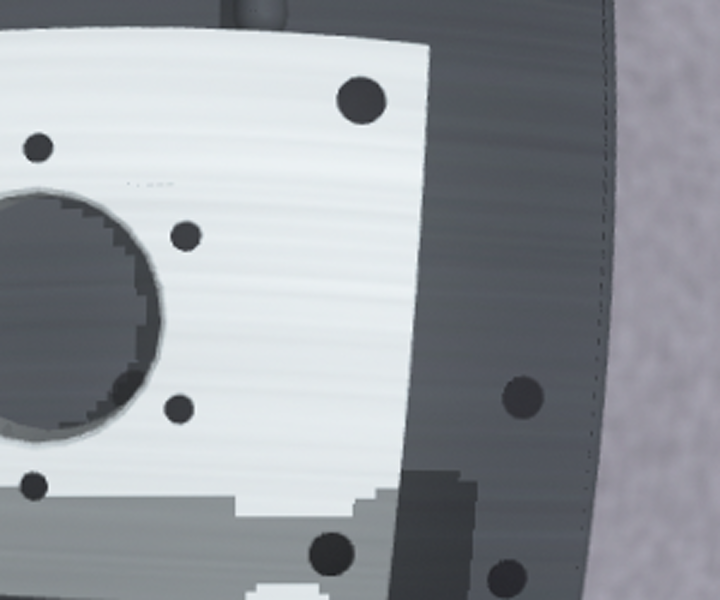

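The screw nose (262,28 in the crop) meets the plate's upper edge, so it looks in contact or within 2 mm. To tell contact from sticking, I'll ease off, unload z and press again.

```bash
python3 -m crank '1 -.9 -.6 -.5 0 0 0;1 -.9 -.6 -.5 0 0 0;1 0 0 0 0 0 0'; python3 -m crank '1 0.4 .2 0 0 0 0;1 0.4 .2 0 0 0 0;1 0 0 0 0 0 0';python3 -m crank '1 0.4 .2 0 0 0 0;1 0.4 .2 -.2 0 0 0;1 0 0 0 0 0 0'
```

```text
time_s: 15.88
ee_pos: [492.4, -143.4, 38.8]
ee_rot: [180.0, 0.1, 0.0]
force: [-3.4, -0.5, -2.3]
gripper_width: 0.5
gripper_force: 2.0
time_s: 16.25
ee_pos: [492.6, -143.5, 38.7]
ee_rot: [-180.0, 0.1, 0.0]
force: [-4.2, 1.0, -2.5]
gripper_width: 0.8
gripper_force: 2.8
time_s: 16.62
ee_pos: [492.7, -143.6, 38.8]
ee_rot: [-179.9, 0.2, 0.0]
force: [-6.7, 0.0, -2.2]
gripper_width: 0.5
gripper_force: 3.3
```

At 6.7 N with no downward load the plate no longer moves, while sliding took about 2.3 N, so it's on the stop. I'll press a bit firmer and hold.

```bash
python3 -m crank '1 0.4 .15 0.2 0 0 0;1 0.4 .15 .2 0 0 0;1 0 0 0 0 0 0'; python3 -m crank '1 0.2 .1 0 0 0 0;1 0 0 0 0 0 0;1 0 0 0 0 0 0;1 0 0 0 0 0 0;1 0 0 0 0 0 0'
```

```text
time_s: 17.0
ee_pos: [492.8, -143.6, 38.6]
ee_rot: [-179.9, 0.3, 0.0]
force: [-8.9, 1.3, 1.6]
gripper_width: 0.4
gripper_force: 4.4
time_s: 17.62
ee_pos: [492.8, -143.7, 38.7]
ee_rot: [-179.9, 0.3, 0.0]
force: [-8.9, 2.2, 1.4]
gripper_width: 0.3
gripper_force: 4.6
```

The stop load is about 8 N, held for more than 0.6 s. Now I'll retreat gently, rise and go above the clamp handle.

```bash
python3 -m crank '1 -.8 -.2 0 0 0 0;1 -.8 -.2 0 0 0 0;1 -.8 -.2 0 0 0 0;1 -1 0 0 0 0 0;1 -2 0 0 0 0 0;1 -6 0 0 0 0 0;1 -12 0 0 0 0 0;1 0 0 0 0 0 0'; python3 -m crank '1 0 0 -40 0 0 0;1 0 0 -60 0 0 0;1 0 0 -60 0 0 0;1 0 0 -30 0 0 0;1 25 -50 0 0 0 0;1 25 -50 0 0 0 0;1 25 -50 0 0 0 0;1 25 -50 0 0 0 0;1 25 -50 0 0 0 0;1 0 0 0 0 0 0'; python3 - <<'E'
from h import *
s=env.state();print(s['ee_pos'],s['force'])
for c in('top','side','wrist'):
    im=grab_frame(c)
    for n in('clamp_grip','plate'): print(c,n,[(d['point'].round() if hasattr(d['point'],'round') else d['point'],d['p']) for d in models.search_frame(n,c)][:2])
    cv2.imwrite(f'pics/{c}5.png',im)
E
```

```text
time_s: 18.62
ee_pos: [471.1, -143.9, 39.1]
ee_rot: [180.0, 0.0, -0.0]
force: [0.8, 0.5, 0.1]
gripper_width: 0.4
gripper_force: 0.0
time_s: 19.88
ee_pos: [598.4, 109.4, 228.3]
ee_rot: [-180.0, -0.1, 0.3]
force: [-0.4, -0.8, -0.2]
gripper_width: 0.4
gripper_force: 0.0
[598.37361419 109.42608219 228.29710219] [-0.36128569 -0.782072   -0.21845772]
top clamp_grip []
top plate [([566.1, -89.1, 34.4], 0.88), ([569.3, -71.6, 19.9], 0.75)]
side clamp_grip [([605.9, 132.2, 148.8], 0.67)]
side plate [([559.9, -74.6, 33.9], 0.8)]
wrist clamp_grip []
wrist plate [([566.2, -82.1, 37.0], 0.65)]
```

View pics/wrist5.png

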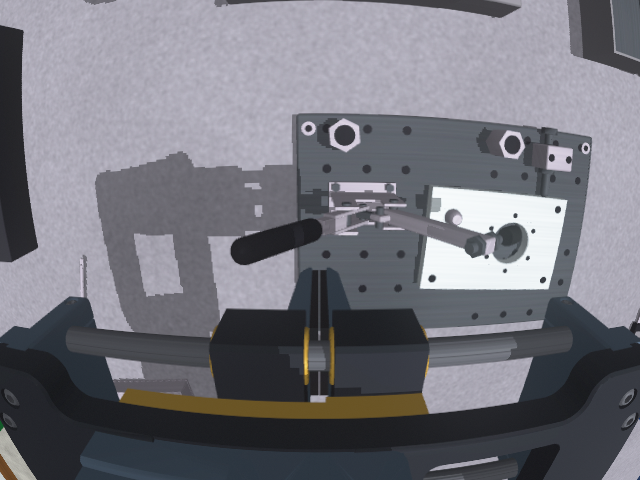

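The plate sits on the stop. The handle sleeve runs from (318,228) to (240,250), left of and below the fingers, as computed. I'll position over it and press down along its arc.

```bash
python3 -m crank '1 5.5 -10.5 20 0 0 0;1 0 0 20 0 0 0;1 0 0 0 0 0 0'; python3 -m crank '1 0 -1 4 0 0 0;1 0 -1 4 0 0 0;1 0 -1 4 0 0 0;1 0 -1 4 0 0 0'; python3 -m crank '1 0 -3 4 0 0 0;1 0 -3 4 0 0 0;1 0 -3 4 0 0 0;1 0 -3 4 0 0 0'
```

```text
time_s: 20.7
ee_pos: [601.5, 116.1, 187.5]
ee_rot: [180.0, 0.2, -0.0]
force: [-0.6, -0.1, -0.5]
gripper_width: 0.3
gripper_force: 0.0
time_s: 21.2
ee_pos: [602.6, 120.7, 172.9]
ee_rot: [180.0, -0.0, 0.0]
force: [0.3, 0.2, 0.9]
gripper_width: 0.5
gripper_force: 0.0
time_s: 21.7
ee_pos: [603.2, 133.1, 157.7]
ee_rot: [-180.0, -0.1, 0.0]
force: [0.2, 0.1, 5.1]
gripper_width: 0.5
gripper_force: 1.8
```

```bash
python3 -m crank '1 0 -3 4 0 0 0;1 0 -2.5 4 0 0 0;1 0 -2.5 4 0 0 0;1 0 -2 4 0 0 0;1 0 -1.5 4 0 0 0'; python3 -m crank '1 0 -1.5 4 0 0 0;1 0 -1 4 0 0 0;1 0 -1 4 0 0 0;1 0 -.5 4 0 0 0'
```

```text
time_s: 22.32
ee_pos: [602.7, 144.5, 136.7]
ee_rot: [-180.0, -0.0, 0.0]
force: [1.6, 1.9, 4.7]
gripper_width: 0.5
gripper_force: 1.9
time_s: 22.82
ee_pos: [602.4, 148.5, 120.7]
ee_rot: [-180.0, 0.0, -0.0]
force: [-0.3, 4.0, 6.9]
gripper_width: 0.4
gripper_force: 3.1
```

```bash
python3 -m crank '1 0 -.5 3 0 0 0;1 0 0 3 0 0 0;1 0 0 2 0 0 0;1 0 0 2 0 0 0'; python3 -m crank '1 0 0 1.5 0 0 0;1 0 0 1.5 0 0 0;1 0 0 0 0 0 0'
```

```text
time_s: 23.32
ee_pos: [602.7, 149.9, 111.4]
ee_rot: [-179.9, -0.0, -0.0]
force: [-0.9, 4.8, 6.7]
gripper_width: 0.6
gripper_force: 3.3
time_s: 23.7
ee_pos: [602.4, 148.7, 107.6]
ee_rot: [180.0, 0.0, 0.0]
force: [0.2, 2.2, 3.1]
gripper_width: 0.3
gripper_force: 1.6
```

```bash
python3 -m crank '1 0 0 1 0 0 0;1 0 0 1 0 0 0;1 0 0 0 0 0 0'; python3 -m crank '1 0 0 1 0 0 0;1 0 0 1 0 0 0;1 0 0 0 0 0 0'; python3 -m crank '1 0 0 1 0 0 0;1 0 0 1 0 0 0;1 0 0 0 0 0 0'
```

```text
time_s: 24.08
ee_pos: [602.4, 148.6, 106.2]
ee_rot: [180.0, 0.0, 0.0]
force: [-0.1, 3.4, 5.8]
gripper_width: 0.4
gripper_force: 2.7
time_s: 24.45
ee_pos: [602.5, 148.6, 105.9]
ee_rot: [-180.0, -0.1, 0.0]
force: [-2.5, 1.5, 14.0]
gripper_width: 0.3
gripper_force: 6.9
time_s: 24.82
ee_pos: [602.6, 148.6, 105.7]
ee_rot: [-180.0, -0.1, -0.0]
force: [-6.1, 1.6, 22.1]
gripper_width: 0.7
gripper_force: 11.2
```

Hard stop reached: 22 N with no further travel. I'll retreat upward and check.

```bash
python3 -m crank '1 0 0 -3 0 0 0;1 0 0 -4 0 0 0;1 0 0 -10 0 0 0;1 0 0 -40 0 0 0;1 0 0 -50 0 0 0;1 -40 -40 -20 0 0 0;1 -50 0 0 0 0 0;1 -60 0 0 0 0 0;1 -60 0 0 0 0 0;1 0 0 0 0 0 0'; python3 - <<'E'
from h import *
print(env.state()['force'])
a=grab_frame('side')[160:330,220:420];b=grab_frame('top')[155:285,230:430]
a=cv2.resize(a,(400,340));b=cv2.resize(b,(400,260))
cv2.imwrite('pics/f.png',np.vstack([a,b]))
E
```

```text
time_s: 26.08
ee_pos: [388.3, 187.6, 228.8]
ee_rot: [179.9, 0.1, 0.1]
force: [0.8, 0.2, 1.3]
gripper_width: 0.5
gripper_force: 0.0
[0.75976281 0.22365188 1.3166542 ]
```

View pics/f.png

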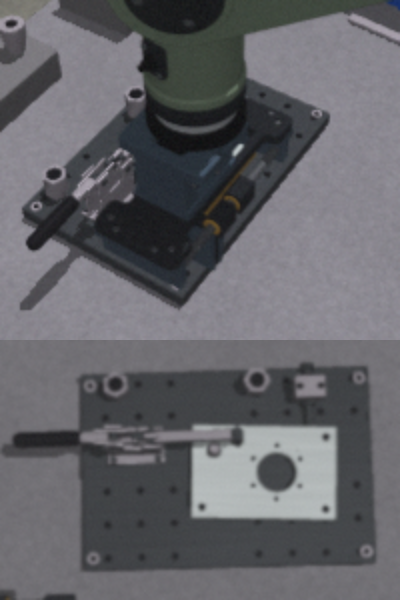

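The clamp is closed and level with its pad on the plate at (235,436). The plate edge meets the screw at (306,425), nothing else has moved, and the robot is clear.

```bash
python3 -c "
from workcell import env
print(env.job_done())"
```

```text
the job is handed in; nothing more can be done
None
```

I turned the plate against the stop screw, pressed it home at about 8 N (estimated from the wrist force), closed the toggle clamp to its hard stop and handed the job in after about 26 s; no verdict came back.

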